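Hold a spring clamp open over the job card

ROBOT

A 6-joint arm with a two-finger parallel gripper is mounted at the origin on the work surface. World frame = base frame: x ahead of the robot, y to its left, z up, the work surface at z = 0. Lengths are in m, angles in degrees, forces in N, time in s.
With the tool pointing down it reaches from about 0.275 to 0.825 m from the base axis. Payload 4.9 kg.
Tool frame: the origin (TCP) lies midway between the tips of the shut fingers; the grasp point (between the pads) lies 19 mm behind it; y points along the fingers, x is the direction in which the jaws open and shut, and the axes are right-handed (so a half turn about y gives the same grasp; the last joint's range is limited). The gripper opens to 85 mm and grips with 20 to 120 N. Pads are 22 mm wide; open, the fingers measure 114 mm over their backs; the gripper's body (76 mm by 85 mm) begins 54 mm behind the grasp point. The pads swing forward as they close: fully open they stand 13 mm farther back than shut.
Start: joints at [-71.345, 18.69, -11.035, 60.275, 0, 82.311], TCP at [0.244, -0.493, 0.203] pointing down, gripper open.
Joint ranges: [-152.03, 152.03], [-55.5, 102.48], [-74.3, 77.21], [-110.64, 120.58], [-84.22, 78.4], [-180, 180]. Speed limits (degrees/s): [147.25, 147.25, 180, 180, 180, 180].

INTERFACE

Orientations are given as [roll, pitch, yaw] about the fixed x, y, z axes, in that order (R = Rz(yaw) Ry(pitch) Rx(roll)).
In Python, from plant import r, viewer, order gives the robot as it stands.
- The arm moves only by the tool jog_arm, never from a script. Its argument "moves" is a list of rows, each an object of numbers: "tx", "ty", "tz": the shift along the tool's x, y, z in m; "roll": the turn about the tool's y in rad; "fingers": the finger opening in m, from 0 to 0.0854. A call has 1 to 10 rows; each row is the pose to reach, as a shift and turn from the pose commanded when the call began, along the tool's axes at that moment; what a row does not reach only later rows make up. A row lasts 1/12 s, in which the tool goes at most 41.7 mm and 7.16 degrees, less where a joint would pass 70% of its speed; a pose out of reach is approached as far as the arm can. A call with a gripper value outside its range is refused whole. The fingers move at their own pace and stop on an object; "force" is the grip in N (left out, the last holds). Time passes only in rows, so rows that repeat a pose let the fingers close. It gives the time, the measured TCP pose, the force and the opening at its end, in the units of the state.
- r.observe(): the state, without advancing time (a new reading comes with each control period).
- viewer.grab_frame(name): name is "side" or "top"; returns the picture (480x640x3 uint8, blue, green, red); there is no depth.
- viewer.calibration(name): a dict with "mtx" (3x3 intrinsics, pixels), "D" ([k1, k2, p1, p2, k3] as OpenCV has them; the pictures are not rectified), "view" (4x4, takes a point from world to camera coordinates). Camera axes: x right, y down, z forward; pixel columns grow to the right and rows downward; lengths in m; the calibration is good to about 2 mm. A picture is of the moment at which its call begins. calibration takes no time and is no camera call.
- order.sign_off(): hands the job in, once; it reports no verdict.
The state is a dict: "clock": time; "q": joint angles; "joint_vel": joint speeds; "joint_efforts": joint torques, N m; "eef_pos": TCP position; "tool_rot": TCP orientation; "ft_force": force on the tool from outside, world axes, zero at the start; "torque": the same for the moment, N m; "width": finger opening in m.
Only numpy, scipy, OpenCV 4.12 (cv2) and the standard library are available. Lean on these libraries where they do the work, as an engineer would, in place of code of your own. Each camera call takes 0.05 s, during which the arm holds its last target.

TASK

A colleague wants to slip a drawing onto the wide job card: take the small spring clamp off the rim of the parts tray, carry it to the card and hold it squeezed open astride the middle of the card's top edge, square to it, with one jaw pad on each side and the edge past both pads. Keep the jaws at least 15 mm apart and the clamp clear of the card, touching nothing but your fingers, and finish while still holding it open there. Leave the card stand and everything else on the bench where they are.

Things in the scene. Friction and masses are not known exactly. Their poses are not given: they have to be found in the camera images.
- clamp_pin (a point): Middle of the hinge pin of the small steel spring clamp (clothes-peg kind, two halves on a sprung pin). y: along the pin; at the start z points up, away from the jaws, x across the halves. The axes belong to the near (-x) half, which tilts about y by half the joint value when squeezed evenly. At the start the tray's rim is 22 mm below the pin. The free throat begins 4 mm below the pin.
- pad_near (a point): Middle of the inner face of the rubber jaw pad on the clamp's near half (its -x side): 37 mm below the pin, pad 10 mm high and 22 mm wide. Axes as for the pin.
- pad_far (a point): The same point on the pad of the other half (+x side).
- clamp_jaw (a joint): Opening angle of the clamp (rad) between its halves: 0 at the start with the pads 3 mm apart on the tray's wall, -0.075 shut, stop at 0.70. The pads part by 37 mm per rad (14 mm at 0.30, 23 mm at 0.55). The spring shuts it: squeezing the handle tips takes about 10 N at 0 and 17 N at 0.6.
- card_edge (a point): Middle of the upper edge of the wide job card: a stiff white laminated card 150 mm wide, 3 mm thick, standing upright in a slotted aluminium foot (170 x 59 x 18 mm, 1.1 kg, loose on the bench). The edge is 118 mm above the bench. x: across the card's thickness, y: along the edge, z: up.
- job_stand: The foot with the job card as one body; origin under the middle of its foot, axes as for card_edge.
- tray: Grey sheet-steel parts tray, 200 (x) x 260 (y) x 90 mm high, walls 3 mm, origin under its middle; the clamp sits somewhere along its front (-x) wall, whose mid-plane is at x = -98.5 mm. Fixed.
- clamp: The whole clamp, 110 g, biting the tray's front wall at the start, jaws down 42 mm below the pin, black handles up. Handles: straight plates 24 mm wide (y), from x = 8 mm each side at the pin to 27 mm at their tips 50 mm above it, 58 mm over the outsides; squeezed to the stop they are about parallel, 20 mm over the outsides. 27 mm wide along y. Origin and axes as clamp_pin.
- tag_stand: Bystander: small card stand: like the job card's stand but narrower (card 80 mm wide, foot 100 x 59 mm), the same height (118 mm); origin under its middle.
- collet_a: Bystander: steel tap collet standing upright, 31 mm diameter, 58 mm tall; origin under its middle.
- collet_b: Bystander: dark steel tap collet standing upright, 31 mm diameter, 58 mm tall; origin under its middle.
- work_block: Bystander: aluminium block with four holes, 70 x 90 x 25 mm; origin under its middle.
- spanner: Bystander: spanner, 170 mm long, lying flat; origin under its middle.
- carton: Bystander: cardboard carton, 80 x 120 x 60 mm; origin under its middle.
- oil_bottle: Bystander: white oil bottle, 60 mm diameter, 170 mm tall; origin under its middle.
- paste_tin: Bystander: round tin, 64 mm diameter, 50 mm tall; origin under its middle.

How it is judged (in metres and radians):
On the way:
1. The clamp is off the tray, in the fingers alone (contact force between the fingers and clamp above 3 N and height (world z) of clamp_pin above 0.135 m and contact force between clamp and job_stand below 0.1 N and contact force between clamp and tray below 0.1 N and contact force between clamp and tag_stand below 0.1 N), for 0.2 s.
At the end, for the whole second after the job is handed in: In the fingers and still, jaws over 0.29 rad (14 mm) open; a pad each side of the card, 3.5 mm or more off its mid-plane, centres 6 mm or more below the edge; pin above it, within 40 mm of its middle and 0.25 rad; clamp touches only the fingers; card moved under 12 mm, others under 20 mm (value of joint clamp_jaw above 0.29 rad and ((x of pad_near in the frame of card_edge below -0.0035 m and x of pad_far in the frame of card_edge above 0.0035 m) or (x of pad_far in the frame of card_edge below -0.0035 m and x of pad_near in the frame of card_edge above 0.0035 m)) and z of each of pad_near, pad_far in the frame of card_edge below -0.006 m and z of clamp_pin in the frame of card_edge above 0.004 m and y of clamp_pin in the frame of card_edge between -0.04 and 0.04 m and angle between the y axis of clamp_pin and the y axis of card_edge, either way round below 0.25 rad and contact force between the fingers and clamp above 3 N and contact force between each of clamp, the arm, the fingers and job_stand below 0.1 N and contact force between clamp and tray below 0.1 N and contact force between clamp and tag_stand below 0.1 N and linear speed of clamp below 0.02 m/s and distance of card_edge from where it was at the start of the episode below 0.012 m and angle between job_stand's own z axis and vertical below 0.05 rad and distance of each of tag_stand, collet_a, collet_b, work_block, spanner, carton, oil_bottle, paste_tin from where it was at the start of the episode below 0.02 m); the arm keeps its last pose, push and grip.
It fails at once if a bystander or the card stand is knocked away or over (distance of any of tag_stand, collet_a, collet_b, work_block, spanner, carton, oil_bottle, paste_tin, job_stand from where it was at the start of the episode above 0.03 m).
It also fails if it takes over 48 s, if anything falls off the work surface, if the arm or the gripper's body presses on something with over 40 N, if the wrist force passes 120 N, or if a joint passes its speed limit or range.

## Working session

There is one attempt and no reset: what is moved stays moved. The work goes in short steps, Python scripts to look and compute and a tool call to move; the robot and the scene stay as the last step left them, time stands still between calls to the robot, and variables do not carry over. Pictures are saved under pics/ and viewed, and the job is handed in when it is done.

Besides the shell and the picture viewer there is one more tool, called after "Request:" as name([rows], argument=value, ...), one row to a line, values as JSON. jog_arm: Moves the arm, as the interface text tells. Its arguments: {"type":"object","properties":{"moves":{"type":"array"},"force":{"type":"number"}},"required":["moves"]}

```bash
ls; mkdir -p pics; python3 - <<'E'
from plant import r, viewer, order
import cv2
print(r.observe())
for n in("side","top"):
    im=viewer.grab_frame(n); cv2.imwrite(f"pics/{n}0.png",im)
    c=viewer.calibration(n); print(n,c)
E
```

```text
pics
{'clock': 0.0, 'q': array([-7.13450113e+01,  1.87303558e+01, -1.10918636e+01,  6.02727467e+01,
       -6.49330403e-04,  8.23129838e+01]), 'joint_vel': array([-0.00294052, -0.03772795,  0.09239886, -0.00769443, -0.1186054 ,
       -0.02785606]), 'joint_efforts': array([-2.21161181e-04, -4.43400800e+01,  2.62439096e+01,  1.54901220e-02,
       -6.86517910e-05,  6.33475608e-06]), 'eef_pos': array([ 0.24387779, -0.49229147,  0.20192012]), 'tool_rot': array([-89.98794067,   0.09419954, -63.65798456]), 'ft_force': array([-0.39690043, -0.35719355, -0.13557306]), 'torque': array([-0.08295056,  0.04472174, -0.02447829]), 'width': 0.08546249645627285}
side {'mtx': array([[521.55794089,   0.        , 317.12306461],
       [  0.        , 521.55794089, 232.56244669],
       [  0.        ,   0.        ,   1.        ]]), 'D': array([-0.14963685,  0.        ,  0.        ,  0.        ,  0.        ]), 'view': array([[-0.93709493, -0.34828453, -0.02347278,  0.5132036 ],
       [-0.15689714,  0.48030682, -0.86295344,  0.18134044],
       [ 0.31182747, -0.80498649, -0.50473793,  0.94450732],
       [ 0.        ,  0.        ,  0.        ,  1.        ]])}
top {'mtx': array([[543.81899124,   0.        , 320.22811614],
       [  0.        , 543.81899124, 242.45694466],
       [  0.        ,   0.        ,   1.        ]]), 'D': array([-0.16203276,  0.        ,  0.        ,  0.        ,  0.        ]), 'view': array([[-3.59177864e-03, -9.99992935e-01,  1.10847059e-03,
        -3.02814531e-02],
       [-9.93121527e-01,  3.43736415e-03, -1.17037670e-01,
         5.48141646e-01],
       [ 1.17033033e-01, -1.52121941e-03, -9.93126857e-01,
         1.21757346e+00],
       [ 0.00000000e+00,  0.00000000e+00,  0.00000000e+00,
         1.00000000e+00]])}
```

View pics/side0.png

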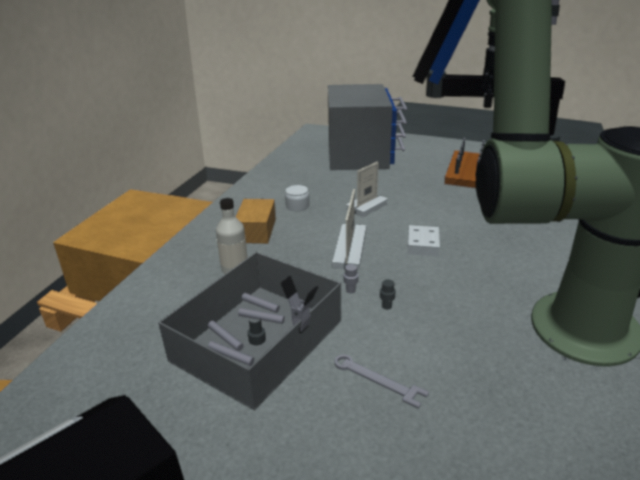

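View pics/top0.png

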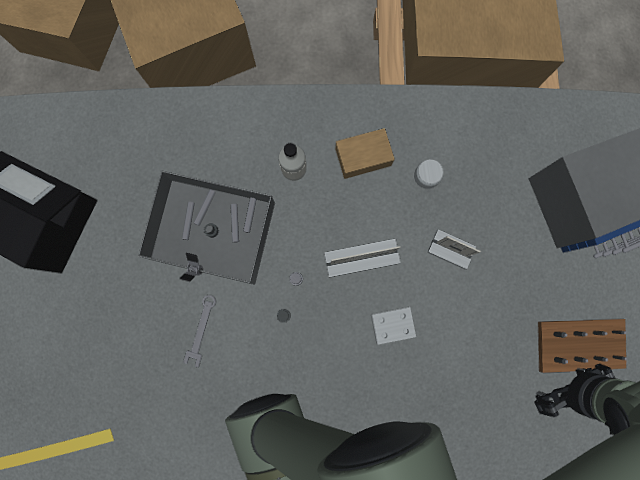

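The side view shows the clamp on the tray's front wall near (297,300), with the wide card at about (350,225). In the top view the clamp is at about (191,267) and the wide card at (362,257). The small tag stand is at (455,249) and the collets are at (296,280) and (284,316).

```bash
python3 - <<'E'
import cv2
t=cv2.imread("pics/top0.png"); s=cv2.imread("pics/side0.png")
cv2.imwrite("pics/a.png",cv2.resize(t[160:300,130:280],None,fx=5,fy=4.2,interpolation=cv2.INTER_CUBIC) if 0 else cv2.resize(t[165:290,130:285],None,fx=4.8,fy=4.8,interpolation=cv2.INTER_CUBIC))
cv2.imwrite("pics/b.png",cv2.resize(t[225:295,315:415],None,fx=8,fy=8,interpolation=cv2.INTER_CUBIC))
cv2.imwrite("pics/c.png",cv2.resize(s[180:280,320:400],None,fx=6,fy=6,interpolation=cv2.INTER_CUBIC))
cv2.imwrite("pics/d.png",cv2.resize(s[265:345,250:350],None,fx=7,fy=7,interpolation=cv2.INTER_CUBIC))
E
```

```text
(no output)
```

View pics/a.png

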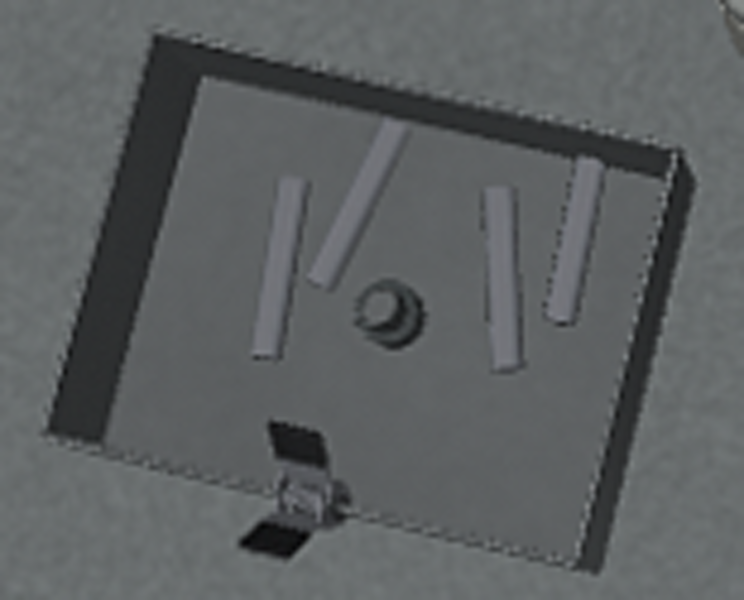

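View pics/b.png

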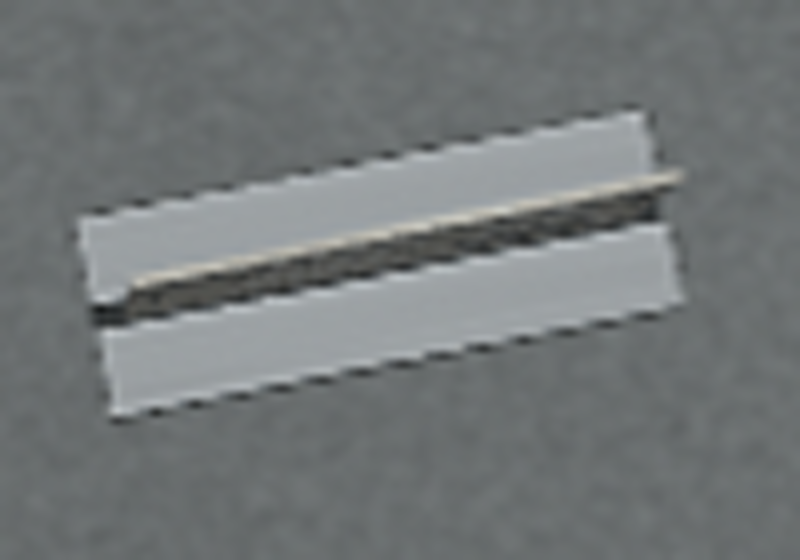

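View pics/c.png

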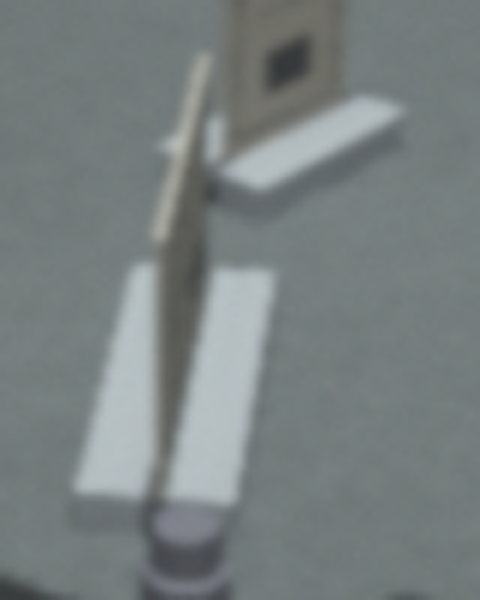

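View pics/d.png

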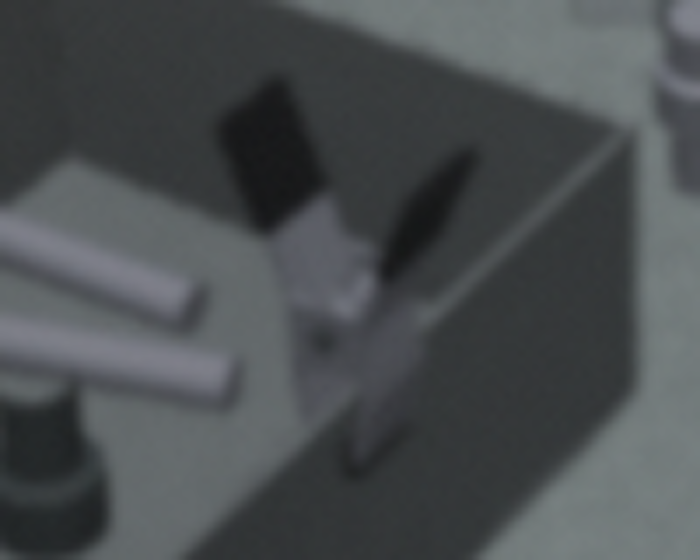

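```bash
cat > h.py <<'E'
import numpy as np, cv2
from plant import r, viewer, order
def ray_z(n,uv,z):
    c=viewer.calibration(n); V=c["view"]; R,t=V[:3,:3],V[:3,3]
    p=cv2.undistortPoints(np.array(uv,float).reshape(-1,1,2),c["mtx"],c["D"]).reshape(-1,2)
    o=-R.T@t; d=np.c_[p,np.ones(len(p))]@R
    return o+d*((z-o[2])/d[:,2])[:,None]
def proj(n,P):
    c=viewer.calibration(n); V=c["view"]
    return cv2.projectPoints(np.array(P,float).reshape(-1,3),cv2.Rodrigues(V[:3,:3])[0],V[:3,3],c["mtx"],c["D"])[0].reshape(-1,2)
def crop(p,s,o): return (np.array(p,float)+.5)/s-.5+np.array(o)
E
python3 - <<'E'
from h import *
np.set_printoptions(precision=4,suppress=True)
A=lambda p:crop(p,4.8,(130,165)); B=lambda p:crop(p,8,(315,225))
def show(n,P):
    print(n); print(P)
tr=ray_z("top",A([(48,432),(598,572),(152,35),(682,150)]),0.09); show("tray FL FR BL BR",tr)
d=tr[1]-tr[0]; print("front len",np.linalg.norm(d),"yaw y-axis",np.degrees(np.arctan2(-d[1],-d[0])), np.linalg.norm(tr[3]-tr[2]))
ti=ray_z("top",A([(268,422),(322,437),(240,545),(292,558)]),0.162); show("tips",ti); print(ti.mean(0),np.linalg.norm(ti[0]-ti[1]),np.linalg.norm(ti[:2].mean(0)-ti[2:].mean(0)))
ce=ray_z("top",B([(130,285),(683,177)]),0.118); show("card",ce); d=ce[1]-ce[0]; print(ce.mean(0),np.linalg.norm(d),np.degrees(np.arctan2(-d[1],-d[0])))
f=ray_z("top",B([(78,217),(640,110),(685,300),(112,418)]),0.018); show("foot",f); print(f.mean(0))
C=lambda p:crop(p,6,(320,180))
ce2=ray_z("side",C([(205,55),(158,237)]),0.118); show("card side",ce2); print(ce2.mean(0))
D=lambda p:crop(p,7,(250,265))
t2=ray_z("side",D([(222,125),(283,78),(478,152)]),0.162); show("tips side farL farR nearR",t2)
for nm,p in dict(ca=(296,279),cb=(284,315)).items(): print(nm,ray_z("top",[p],0.058))
sp=ray_z("top",[(209,297),(190,364)],0.003);print(sp)
print(ray_z("top",[(291,150)],0.17),ray_z("top",[(376,314),(410,308),(415,340),(379,345)],0.025),ray_z("top",[(434,231),(479,251)],0.118))
E
```

```text
tray FL FR BL BR
[[0.5154 0.37   0.09  ]
 [0.4511 0.1121 0.09  ]
 [0.7033 0.3272 0.09  ]
 [0.6457 0.0752 0.09  ]]
front len 0.26584609793932795 yaw y-axis 76.00368609942807 0.2584456600513614
tips
[[0.5127 0.2476 0.162 ]
 [0.5061 0.2237 0.162 ]
 [0.4595 0.2587 0.162 ]
 [0.454  0.2358 0.162 ]]
[0.4831 0.2415 0.162 ] 0.024772691089868046 0.053938436308644956
card
[[ 0.4998 -0.0545  0.118 ]
 [ 0.5282 -0.203   0.118 ]]
[ 0.514  -0.1288  0.118 ] 0.15122648235910438 100.82607748321855
foot
[[ 0.5281 -0.0416  0.018 ]
 [ 0.5588 -0.2058  0.018 ]
 [ 0.5032 -0.2179  0.018 ]
 [ 0.4698 -0.0512  0.018 ]]
[ 0.515  -0.1291  0.018 ]
card side
[[ 0.5298 -0.2055  0.118 ]
 [ 0.5027 -0.06    0.118 ]]
[ 0.5163 -0.1327  0.118 ]
tips side farL farR nearR
[[0.5129 0.2456 0.162 ]
 [0.507  0.2241 0.162 ]
 [0.4544 0.2368 0.162 ]]
ca [[0.4629 0.0223 0.058 ]]
cb [[0.3829 0.049  0.058 ]]
[[0.4236 0.2289 0.003 ]
 [0.2671 0.2725 0.003 ]]
[[0.7271 0.0286 0.17  ]] [[ 0.3837 -0.1592  0.025 ]
 [ 0.3967 -0.2377  0.025 ]
 [ 0.3235 -0.2482  0.025 ]
 [ 0.3131 -0.1653  0.025 ]] [[ 0.562  -0.278   0.118 ]
 [ 0.5181 -0.3761  0.118 ]]
```

Request:
jog_arm([
  {"ty": -0.03},
  {"ty": -0.045},
  {"tx": -0.03,"tz": 0.025,"ty": -0.045},
  {"tx": -0.06,"tz": 0.055,"ty": -0.045,"roll": -0.05},
  {"tx": -0.09,"tz": 0.085,"ty": -0.045,"roll": -0.12},
  {"tx": -0.12,"tz": 0.115,"ty": -0.045,"roll": -0.2},
  {"tx": -0.15,"tz": 0.145,"ty": -0.045,"roll": -0.28},
  {"tx": -0.18,"tz": 0.175,"ty": -0.045,"roll": -0.36},
  {"tx": -0.21,"tz": 0.205,"ty": -0.045,"roll": -0.4},
  {"tx": -0.24,"tz": 0.235,"ty": -0.045,"roll": -0.44},
], force=25)

```text
schema error: expected keys tx, ty, tz, roll, fingers
```

Request:
jog_arm([
  {"tx": 0,"tz": 0,"ty": -0.03,"roll": 0,"fingers": 0.085},
  {"tx": 0,"tz": 0,"ty": -0.045,"roll": 0,"fingers": 0.085},
  {"tx": -0.03,"tz": 0.025,"ty": -0.045,"roll": 0,"fingers": 0.085},
  {"tx": -0.06,"tz": 0.055,"ty": -0.045,"roll": -0.05,"fingers": 0.085},
  {"tx": -0.09,"tz": 0.085,"ty": -0.045,"roll": -0.12,"fingers": 0.085},
  {"tx": -0.12,"tz": 0.115,"ty": -0.045,"roll": -0.2,"fingers": 0.085},
  {"tx": -0.15,"tz": 0.145,"ty": -0.045,"roll": -0.28,"fingers": 0.085},
  {"tx": -0.18,"tz": 0.175,"ty": -0.045,"roll": -0.36,"fingers": 0.085},
  {"tx": -0.21,"tz": 0.205,"ty": -0.045,"roll": -0.4,"fingers": 0.085},
  {"tx": -0.24,"tz": 0.235,"ty": -0.045,"roll": -0.44,"fingers": 0.085},
], force=25)

```text
clock: 0.93
eef_pos: [0.3463, -0.1765, 0.2475]
tool_rot: [-90.0, 0.0, -38.4]
ft_force: [1.5, 0.0, 0.7]
width: 0.0852
```

Request:
jog_arm([
  {"tx": -0.015,"tz": 0.04,"ty": 0,"roll": -0.05,"fingers": 0.085},
  {"tx": -0.03,"tz": 0.08,"ty": 0,"roll": -0.1,"fingers": 0.085},
  {"tx": -0.045,"tz": 0.12,"ty": 0,"roll": -0.15,"fingers": 0.085},
  {"tx": -0.06,"tz": 0.16,"ty": 0,"roll": -0.2,"fingers": 0.085},
  {"tx": -0.075,"tz": 0.2,"ty": 0,"roll": -0.25,"fingers": 0.085},
  {"tx": -0.09,"tz": 0.24,"ty": 0,"roll": -0.3,"fingers": 0.085},
  {"tx": -0.105,"tz": 0.28,"ty": 0,"roll": -0.35,"fingers": 0.085},
  {"tx": -0.12,"tz": 0.32,"ty": 0,"roll": -0.4,"fingers": 0.085},
  {"tx": -0.137,"tz": 0.36,"ty": 0,"roll": -0.435,"fingers": 0.085},
  {"tx": -0.15,"tz": 0.39,"ty": 0,"roll": -0.435,"fingers": 0.085},
])

```text
clock: 1.77
eef_pos: [0.4711, 0.2211, 0.2474]
tool_rot: [-90.0, 0.0, -13.4]
ft_force: [1.0, -1.6, 0.2]
width: 0.0849
```

Request:
jog_arm([
  {"tx": 0,"tz": 0,"ty": 0,"roll": 0,"fingers": 0.085},
  {"tx": 0,"tz": 0,"ty": 0,"roll": 0,"fingers": 0.085},
  {"tx": 0,"tz": 0,"ty": 0,"roll": 0,"fingers": 0.085},
])

```text
clock: 2.02
eef_pos: [0.4704, 0.2187, 0.247]
tool_rot: [-90.1, 0.1, -13.5]
ft_force: [0.2, -0.1, 1.0]
width: 0.085
```

```bash
python3 - <<'E'
from h import *
o=r.observe(); print(o["clock"],o["eef_pos"],o["tool_rot"],o["ft_force"],o["q"])
g=viewer.grab_frame("side"); t=viewer.grab_frame("top")
cv2.imwrite("pics/s1.png",g); cv2.imwrite("pics/t1.png",t)
E
```

```text
2.0167 [0.47044236 0.21873001 0.24704773] [-9.00744375e+01  7.58787262e-02 -1.34841586e+01] [ 0.20215568 -0.08341871  0.99379023] [ 1.67969399e+01  1.39458813e+01 -1.09639153e+01  6.51932640e+01
 -2.60201579e-02  1.20281073e+02]
```

View pics/s1.png

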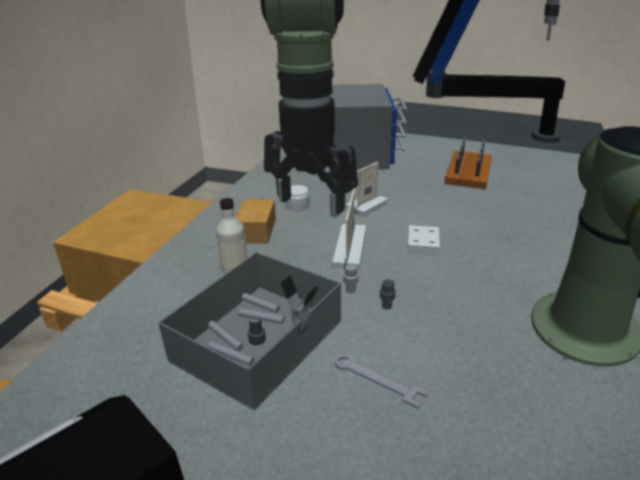

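View pics/t1.png

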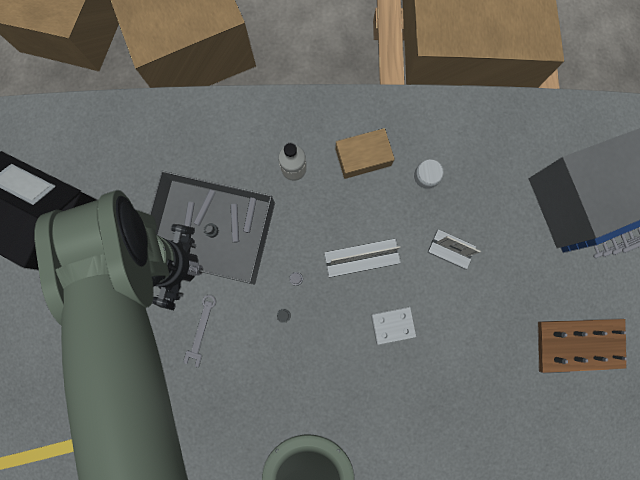

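```bash
python3 - <<'E'
from h import *
c=np.array([.4704,.2187,.247]); a=np.radians(-13.5); x=np.array([np.cos(a),np.sin(a),0])
for n in("side","top"):
    print(n,proj(n,[c,c+x*.0425+[0,0,.013],c-x*.0425+[0,0,.013],c+x*.05+[0,0,.013],c-x*.05+[0,0,.013]]).round(1).tolist())
s=cv2.imread("pics/s1.png")[120:230,250:380]; cv2.imwrite("pics/s1c.png",cv2.resize(s,None,fx=5,fy=5,interpolation=cv2.INTER_CUBIC))
t=cv2.imread("pics/t1.png")[210:320,130:240]; cv2.imwrite("pics/t1c.png",cv2.resize(t,None,fx=5,fy=5,interpolation=cv2.INTER_CUBIC))
E
```

```text
side [[310.8, 232.2], [287.9, 217.6], [334.5, 232.2], [284.0, 216.4], [338.8, 233.6]]
top [[189.0, 270.1], [193.0, 247.9], [181.7, 291.6], [194.0, 244.0], [180.8, 295.5]]
```

View pics/s1c.png

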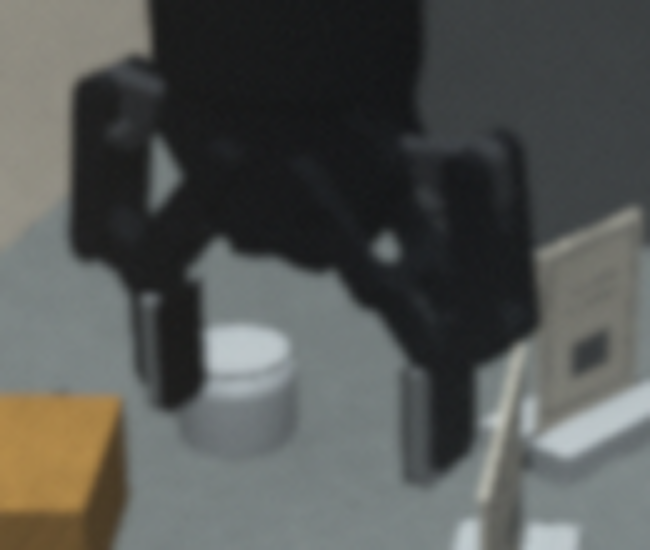

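View pics/t1c.png

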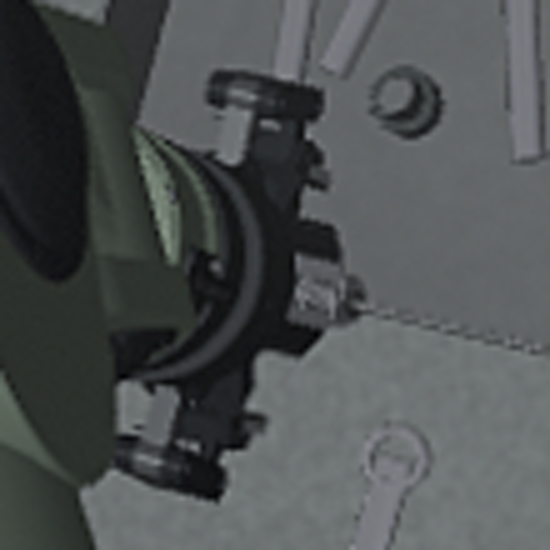

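```bash
python3 - <<'E'
from h import *
c=np.array([.4704,.2187,0]); a=np.radians(-13.5); x=np.array([np.cos(a),np.sin(a),0]); y=np.array([-x[1],x[0],0])
for n in("side","top"):
  im=cv2.imread(f"pics/{n[0]}1.png")
  im=cv2.resize(im,None,fx=5,fy=5,interpolation=cv2.INTER_CUBIC)
  def ln(A,B,col):
    p=((proj(n,[A,B])+.5)*5).astype(int); cv2.line(im,tuple(map(int,p[0])),tuple(map(int,p[1])),col,2)
  for s in(-1,1):
    for z,col in((.26,(0,0,255)),(.298,(0,255,0))):
      for w in(-.011,.011):
        ln(c+s*x*.0425+y*w+[0,0,z],c+s*x*.057+y*w+[0,0,z],col)
      for xx in(.0425,.057): ln(c+s*x*xx+y*-.011+[0,0,z],c+s*x*xx+y*.011+[0,0,z],col)
  for u,v in((.038,.0425),):
    for s in(-1,1): ln(c+x*u*s-y*v+[0,0,.32],c+x*u*s+y*v+[0,0,.32],(255,255,0)); ln(c-x*u+y*v*s+[0,0,.32],c+x*u+y*v*s+[0,0,.32],(255,255,0))
  ln(c+[0,0,.2],c+[0,0,.42],(0,255,255))
  q=im[400:1200,1150:1950] if n=="side" else im[950:1650,550:1250]
  cv2.imwrite(f"pics/{n}ov.png",cv2.resize(q,(600,600) if n=="side" else (600,600)))
E
```

```text
(no output)
```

View pics/sideov.png

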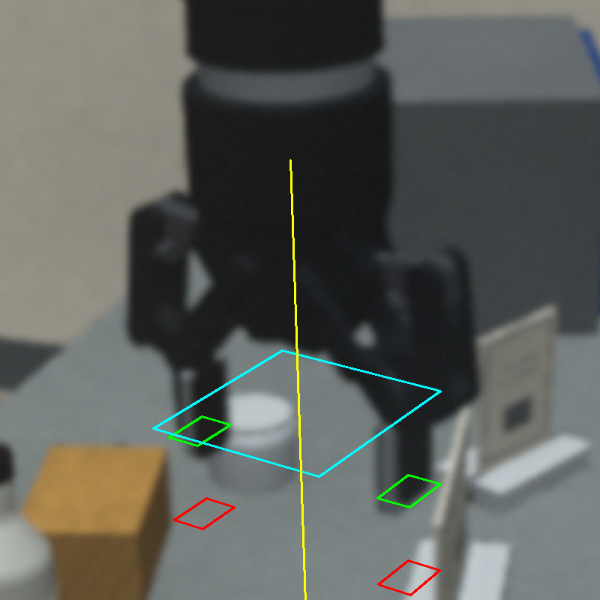

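View pics/topov.png

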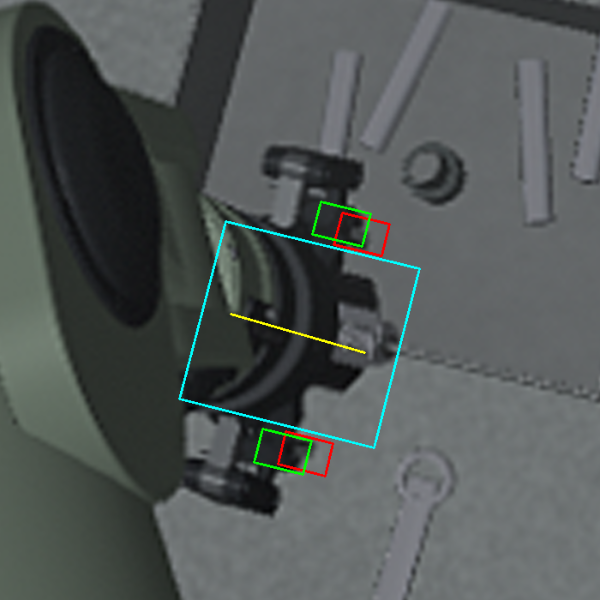

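The fingertips appear about 25 mm higher than the nominal geometry predicts (side view, about (284,201) and (335,217)). I'll close the fingers in the air and measure where the pads really go.

Request:
jog_arm([
  {"tx": 0,"tz": 0,"ty": 0,"roll": 0,"fingers": 0.032},
  {"tx": 0,"tz": 0,"ty": 0,"roll": 0,"fingers": 0.032},
  {"tx": 0,"tz": 0,"ty": 0,"roll": 0,"fingers": 0.032},
  {"tx": 0,"tz": 0,"ty": 0,"roll": 0,"fingers": 0.032},
  {"tx": 0,"tz": 0,"ty": 0,"roll": 0,"fingers": 0.032},
  {"tx": 0,"tz": 0,"ty": 0,"roll": 0,"fingers": 0.032},
  {"tx": 0,"tz": 0,"ty": 0,"roll": 0,"fingers": 0.032},
  {"tx": 0,"tz": 0,"ty": 0,"roll": 0,"fingers": 0.032},
])

```text
clock: 2.78
eef_pos: [0.4712, 0.2189, 0.2477]
tool_rot: [-90.0, 0.0, -13.5]
ft_force: [0.5, -0.5, 0.0]
width: 0.0323
```

```bash
cat >> h.py <<'E'
def ov(n,fn,c,yaw,w,zs,box,out=600):
  """draw pad outlines at heights zs"""
  c=np.array([c[0],c[1],0]); a=np.radians(yaw); x=np.array([np.cos(a),np.sin(a),0]); y=np.array([-x[1],x[0],0])
  im=cv2.resize(viewer.grab_frame(n),None,fx=5,fy=5,interpolation=cv2.INTER_CUBIC)
  cols=[(0,0,255),(0,255,0),(255,255,0)]
  for z,col in zip(zs,cols):
    for s in(-1,1):
      P=[c+s*x*u+y*v+[0,0,z] for u,v in((w/2,-.011),(w/2,.011),(w/2+.0145,.011),(w/2+.0145,-.011))]
      cv2.polylines(im,[((proj(n,P)+.5)*5).astype(np.int32)],True,col,1)
  x0,y0,x1,y1=[5*k for k in box]; q=im[y0:y1,x0:x1]; f=out/q.shape[0]
  cv2.imwrite(fn,cv2.resize(q,None,fx=f,fy=f))
E
python3 - <<'E'
from h import *
o=r.observe(); print(o["clock"],o["eef_pos"],o["width"])
ov("side","pics/s2.png",o["eef_pos"],-13.5,o["width"],(.247,.267,.287),(240,110,400,250))
ov("top","pics/t2.png",o["eef_pos"],-13.5,o["width"],(.247,.267,.287),(120,200,260,320))
E
```

```text
2.7833 [0.471153   0.21894927 0.24766529] 0.03230946242465927
```

View pics/s2.png

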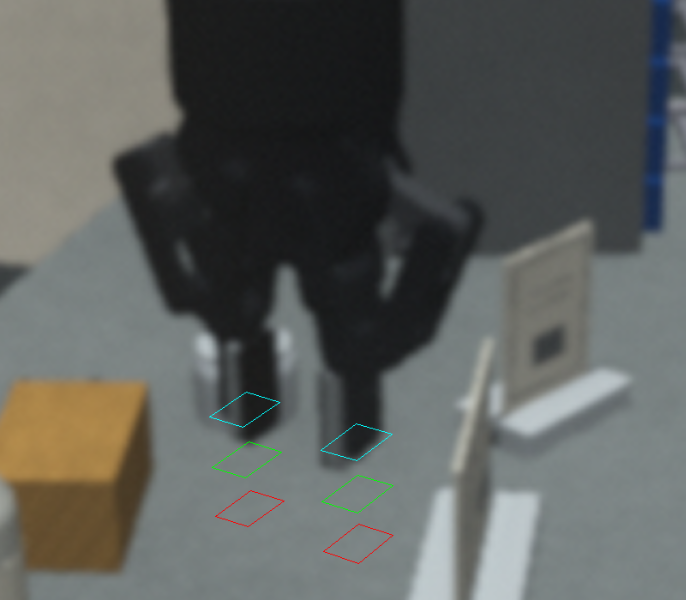

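View pics/t2.png

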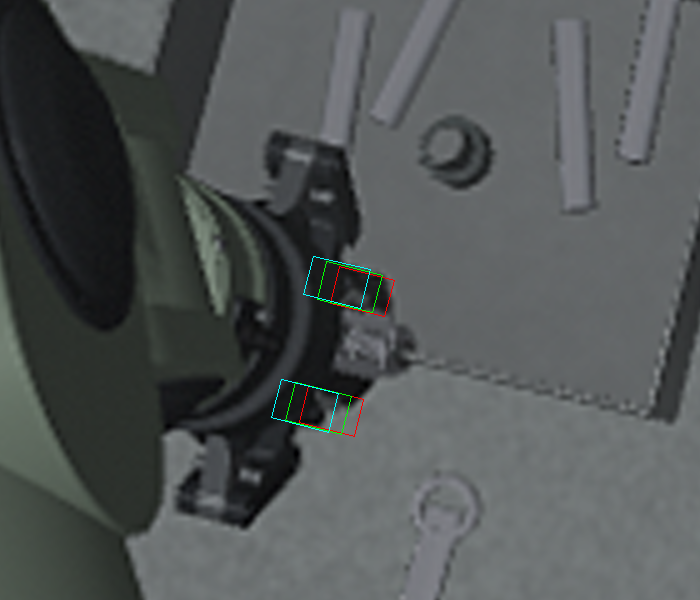

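Request:
jog_arm([
  {"tx": 0.0065,"tz": 0.0245,"ty": 0,"roll": 0,"fingers": 0.085},
  {"tx": 0.0065,"tz": 0.0245,"ty": 0,"roll": 0,"fingers": 0.085},
  {"tx": 0.0065,"tz": 0.0245,"ty": 0.01,"roll": 0,"fingers": 0.085},
  {"tx": 0.0065,"tz": 0.0245,"ty": 0.03,"roll": 0,"fingers": 0.085},
  {"tx": 0.0065,"tz": 0.0245,"ty": 0.05,"roll": 0,"fingers": 0.085},
  {"tx": 0.0065,"tz": 0.0245,"ty": 0.06,"roll": 0,"fingers": 0.085},
  {"tx": 0.0065,"tz": 0.0245,"ty": 0.06,"roll": 0,"fingers": 0.085},
  {"tx": 0.0065,"tz": 0.0245,"ty": 0.06,"roll": 0,"fingers": 0.085},
])

```text
clock: 3.55
eef_pos: [0.4826, 0.2408, 0.1873]
tool_rot: [-90.1, 0.1, -13.5]
ft_force: [-0.3, -1.2, 0.3]
width: 0.0849
```

```bash
python3 - <<'E'
from h import *
o=r.observe(); print(o["clock"],o["eef_pos"],o["tool_rot"],o["width"],o["ft_force"])
ov("side","pics/s3.png",o["eef_pos"],-13.5,o["width"],(o["eef_pos"][2]+.013,),(230,170,390,330))
ov("top","pics/t3.png",o["eef_pos"],-13.5,o["width"],(o["eef_pos"][2]+.013,),(120,200,260,320))
E
```

```text
3.55 [0.48258742 0.24082382 0.187282  ] [-9.00518638e+01  7.59669179e-02 -1.35340100e+01] 0.08485937952122229 [-0.28453163 -1.20709093  0.32811954]
```

View pics/s3.png

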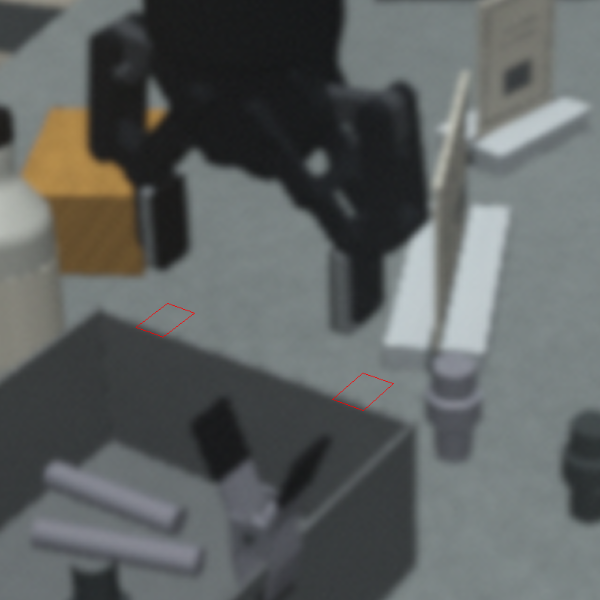

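View pics/t3.png

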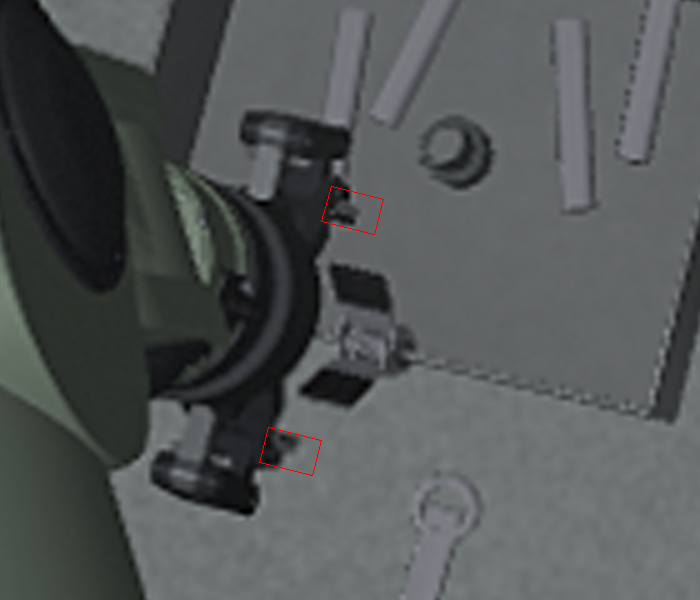

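Request:
jog_arm([
  {"tx": 0.0005,"tz": 0.0005,"ty": 0.02,"roll": 0,"fingers": 0.085},
  {"tx": 0.0005,"tz": 0.0005,"ty": 0.04,"roll": 0,"fingers": 0.085},
  {"tx": 0.0005,"tz": 0.0005,"ty": 0.05,"roll": 0,"fingers": 0.085},
  {"tx": 0.0005,"tz": 0.0005,"ty": 0.052,"roll": 0,"fingers": 0.085},
  {"tx": 0.0005,"tz": 0.0005,"ty": 0.052,"roll": 0,"fingers": 0.085},
])

```text
clock: 4.07
eef_pos: [0.4838, 0.2416, 0.1358]
tool_rot: [-90.0, 0.0, -13.5]
ft_force: [-1.4, 0.1, 1.1]
width: 0.0849
```

```bash
python3 - <<'E'
from h import *
o=r.observe(); print(o["clock"],o["eef_pos"],o["tool_rot"],o["width"],o["ft_force"])
ov("side","pics/s4.png",o["eef_pos"],-13.5,o["width"],(o["eef_pos"][2]+.013,o["eef_pos"][2]+.043,),(230,170,390,330))
ov("top","pics/t4.png",o["eef_pos"],-13.5,o["width"],(o["eef_pos"][2]+.013,o["eef_pos"][2]+.043,),(120,200,260,320))
E
```

```text
4.0667 [0.4837545  0.24156368 0.13584203] [-9.00122667e+01  2.07449680e-02 -1.35252845e+01] 0.0848894301350531 [-1.43780219  0.05386109  1.09315877]
```

View pics/s4.png

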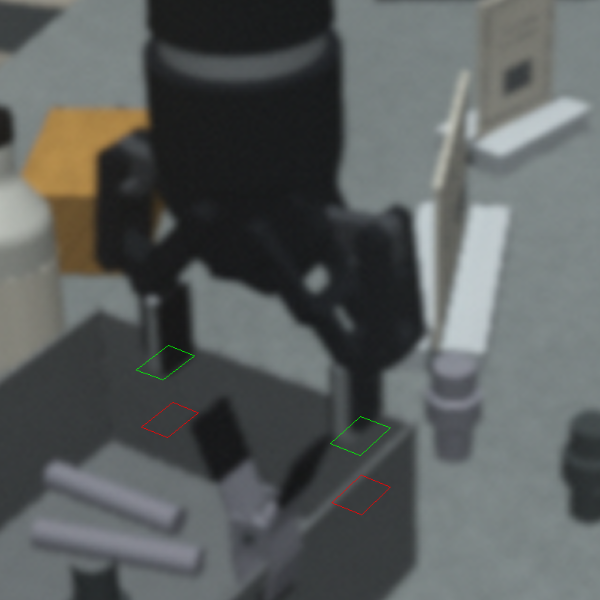

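View pics/t4.png

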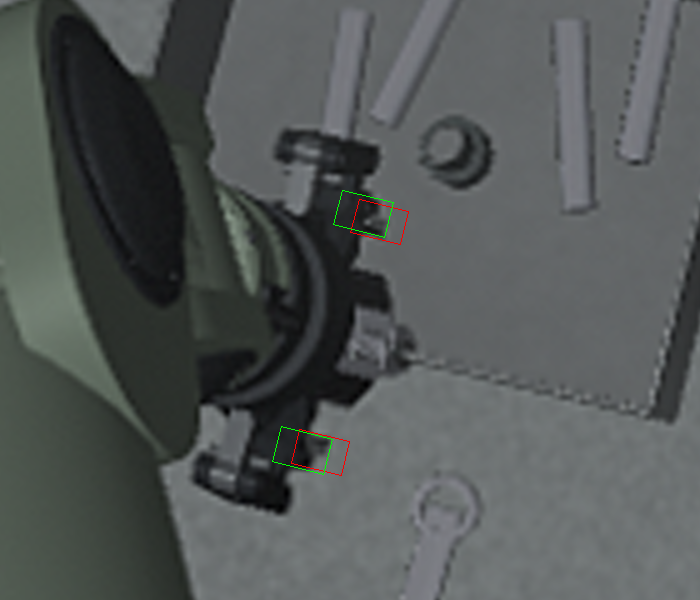

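The side view shows the tips at about z = 0.18, still above the handle tips (0.162), while nominally they should already straddle them. Closing to 50 mm will settle it: the handles measure 58 mm, so the fingers will either meet them or pass above.

Request:
jog_arm([
  {"tx": 0,"tz": 0,"ty": 0,"roll": 0,"fingers": 0.05},
  {"tx": 0,"tz": 0,"ty": 0,"roll": 0,"fingers": 0.05},
  {"tx": 0,"tz": 0,"ty": 0,"roll": 0,"fingers": 0.05},
  {"tx": 0,"tz": 0,"ty": 0,"roll": 0,"fingers": 0.05},
  {"tx": 0,"tz": 0,"ty": 0,"roll": 0,"fingers": 0.05},
  {"tx": 0,"tz": 0,"ty": 0,"roll": 0,"fingers": 0.05},
], force=20)

```text
clock: 4.67
eef_pos: [0.4838, 0.2416, 0.1358]
tool_rot: [-90.0, -0.0, -13.5]
ft_force: [-0.8, -0.3, 0.1]
width: 0.0497
```

```bash
python3 - <<'E'
from h import *
o=r.observe(); print(o["clock"],o["eef_pos"],o["tool_rot"],o["width"],o["ft_force"])
z=o["eef_pos"][2]
ov("side","pics/s5.png",o["eef_pos"],-13.5,o["width"],(z+.004,z+.034),(260,200,360,320))
E
```

```text
4.6667 [0.48384788 0.24163017 0.13577922] [-8.99947450e+01 -5.31883454e-03 -1.35212035e+01] 0.04973839606992435 [-0.7837629  -0.28773884  0.14528645]
```

View pics/s5.png

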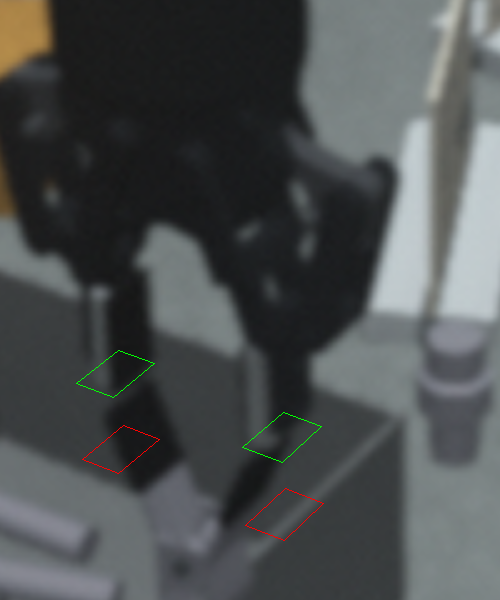

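The fingers closed to 49.7 mm without touching. In the image both tips sit just above the handles, so the real tips are about 30 mm above the reported TCP. I'll correct for that: open, go down another 31 mm, then check.

Request:
jog_arm([
  {"tx": 0,"tz": 0,"ty": 0,"roll": 0,"fingers": 0.085},
  {"tx": 0,"tz": 0,"ty": 0,"roll": 0,"fingers": 0.085},
  {"tx": 0,"tz": 0,"ty": 0,"roll": 0,"fingers": 0.085},
  {"tx": 0,"tz": 0,"ty": 0,"roll": 0,"fingers": 0.085},
  {"tx": 0,"tz": 0,"ty": 0.01,"roll": 0,"fingers": 0.085},
  {"tx": 0,"tz": 0,"ty": 0.02,"roll": 0,"fingers": 0.085},
  {"tx": 0,"tz": 0,"ty": 0.028,"roll": 0,"fingers": 0.085},
  {"tx": 0,"tz": 0,"ty": 0.031,"roll": 0,"fingers": 0.085},
  {"tx": 0,"tz": 0,"ty": 0.031,"roll": 0,"fingers": 0.085},
])

```text
clock: 5.47
eef_pos: [0.4826, 0.2412, 0.103]
tool_rot: [-90.1, 0.1, -13.5]
ft_force: [0.6, -0.5, 0.8]
width: 0.0851
```

```bash
python3 - <<'E'
from h import *
o=r.observe(); print(o["clock"],o["eef_pos"],o["tool_rot"],o["width"],o["ft_force"])
z=o["eef_pos"][2]
ov("side","pics/s6.png",o["eef_pos"],-13.5,o["width"],(z+.043,),(250,210,370,330))
ov("top","pics/t6.png",o["eef_pos"],-13.5,o["width"],(z+.043,),(150,220,240,310))
E
```

```text
5.4667 [0.48260505 0.24119341 0.10304087] [-90.0911151    0.14310666 -13.51993934] 0.0851338602809986 [ 0.59976036 -0.45466196  0.77646642]
```

View pics/s6.png

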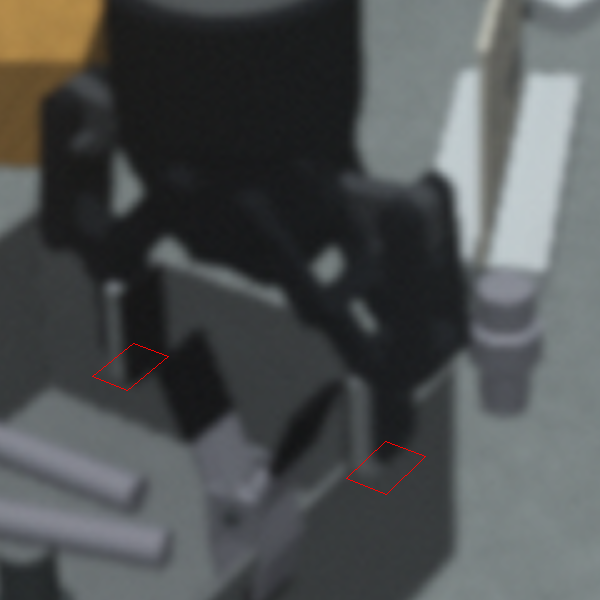

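View pics/t6.png

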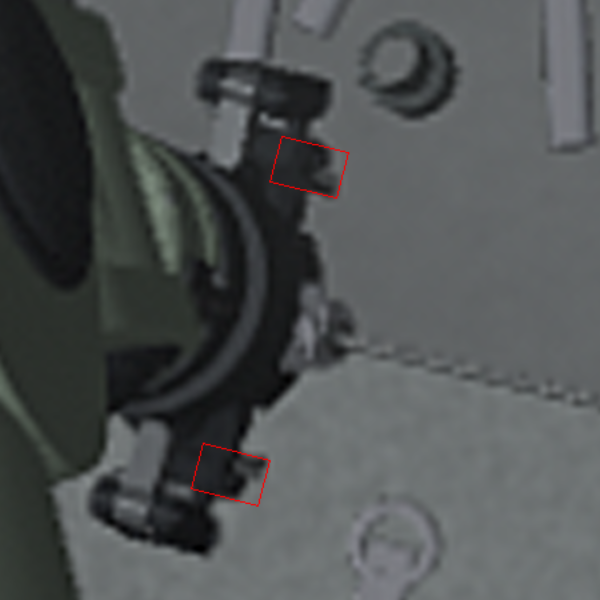

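Request:
jog_arm([
  {"tx": 0,"tz": 0,"ty": 0,"roll": 0,"fingers": 0.057},
  {"tx": 0,"tz": 0,"ty": 0,"roll": 0,"fingers": 0.057},
  {"tx": 0,"tz": 0,"ty": 0,"roll": 0,"fingers": 0.057},
  {"tx": 0,"tz": 0,"ty": 0,"roll": 0,"fingers": 0.057},
  {"tx": 0,"tz": 0,"ty": 0,"roll": 0,"fingers": 0.052},
  {"tx": 0,"tz": 0,"ty": -0.001,"roll": 0,"fingers": 0.047},
  {"tx": 0,"tz": 0,"ty": -0.002,"roll": 0,"fingers": 0.043},
  {"tx": 0,"tz": 0,"ty": -0.003,"roll": 0,"fingers": 0.043},
  {"tx": 0,"tz": 0,"ty": -0.003,"roll": 0,"fingers": 0.043},
], force=40)

```text
clock: 6.32
eef_pos: [0.4839, 0.2416, 0.1078]
tool_rot: [-90.0, -0.0, -13.5]
ft_force: [0.2, -0.4, -1.5]
width: 0.0432
```

```bash
python3 - <<'E'
from h import *
o=r.observe(); print(o["clock"],o["eef_pos"],o["tool_rot"],o["width"],o["ft_force"],o["torque"])
z=o["eef_pos"][2]
ov("side","pics/s7.png",o["eef_pos"],-13.5,o["width"],(),(260,230,350,320))
ov("top","pics/t7.png",o["eef_pos"],-13.5,o["width"],(),(150,220,240,310))
E
```

```text
6.3167 [0.48387006 0.24162866 0.10782113] [-8.99967106e+01 -6.45019941e-03 -1.35199575e+01] 0.04321903832098882 [ 0.18005206 -0.44688081 -1.51122864] [-0.03118535 -0.02960609 -0.04693416]
```

View pics/s7.png

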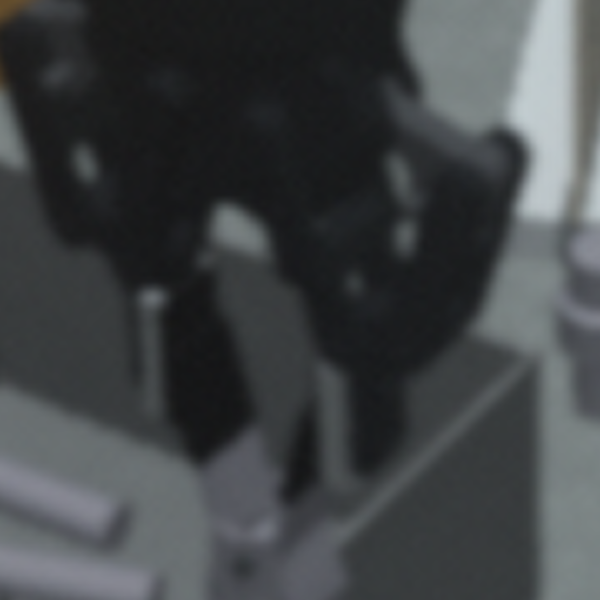

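View pics/t7.png

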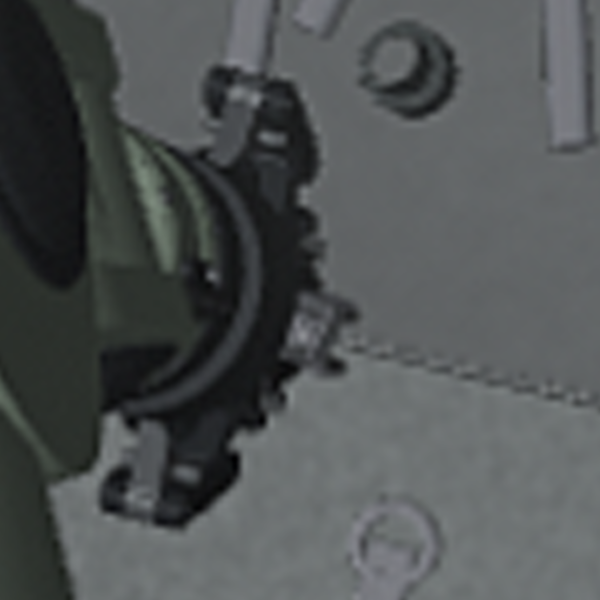

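The side view shows both handles squeezed between the pads, with the contact at the handle tips high on the pads and the jaws spreading. I'll close to 31 mm and then lift.

Request:
jog_arm([
  {"tx": 0,"tz": 0,"ty": 0,"roll": 0,"fingers": 0.039},
  {"tx": 0,"tz": 0,"ty": -0.001,"roll": 0,"fingers": 0.035},
  {"tx": 0,"tz": 0,"ty": -0.002,"roll": 0,"fingers": 0.031},
  {"tx": 0,"tz": 0,"ty": -0.003,"roll": 0,"fingers": 0.031},
  {"tx": 0,"tz": 0,"ty": -0.003,"roll": 0,"fingers": 0.031},
  {"tx": 0,"tz": 0,"ty": -0.003,"roll": 0,"fingers": 0.031},
])

```text
clock: 6.92
eef_pos: [0.4839, 0.2416, 0.1108]
tool_rot: [-90.0, -0.0, -13.5]
ft_force: [0.3, -0.5, -1.3]
width: 0.0311
```

```bash
python3 - <<'E'
from h import *
o=r.observe(); print(o["clock"],o["eef_pos"],o["tool_rot"],o["width"],o["ft_force"],o["torque"])
z=o["eef_pos"][2]
ov("side","pics/s8.png",o["eef_pos"],-13.5,o["width"],(),(260,230,350,320))
E
```

```text
6.9167 [0.48391447 0.24163639 0.11081554] [-8.99916803e+01 -1.25048392e-02 -1.35221748e+01] 0.03106335968971778 [ 0.34243113 -0.51587833 -1.32209615] [ 0.02601514 -0.00645156  0.00586579]
```

View pics/s8.png

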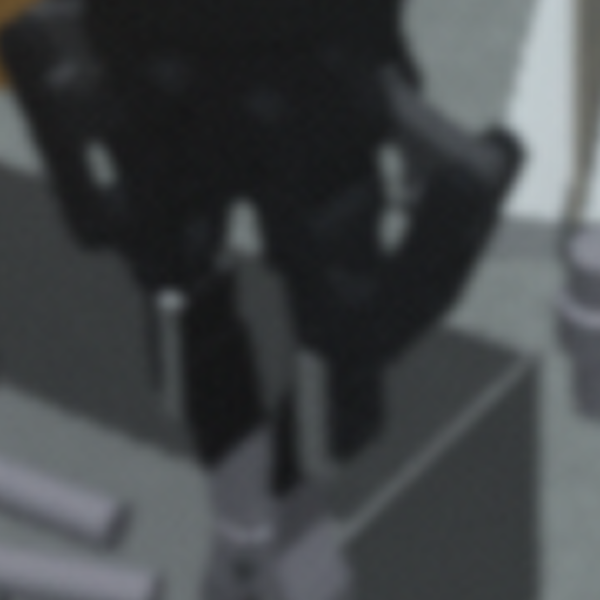

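Request:
jog_arm([
  {"tx": 0,"tz": 0,"ty": -0.005,"roll": 0,"fingers": 0.031},
  {"tx": 0,"tz": 0,"ty": -0.014,"roll": 0,"fingers": 0.031},
  {"tx": 0,"tz": 0,"ty": -0.024,"roll": 0,"fingers": 0.031},
  {"tx": 0,"tz": 0,"ty": -0.036,"roll": 0,"fingers": 0.031},
  {"tx": 0,"tz": 0,"ty": -0.05,"roll": 0,"fingers": 0.031},
  {"tx": 0,"tz": 0,"ty": -0.064,"roll": 0,"fingers": 0.031},
  {"tx": 0,"tz": 0,"ty": -0.076,"roll": 0,"fingers": 0.031},
  {"tx": 0,"tz": 0,"ty": -0.084,"roll": 0,"fingers": 0.031},
  {"tx": 0,"tz": 0,"ty": -0.088,"roll": 0,"fingers": 0.031},
  {"tx": 0,"tz": 0,"ty": -0.088,"roll": 0,"fingers": 0.031},
])

```text
clock: 7.8
eef_pos: [0.4845, 0.2419, 0.2001]
tool_rot: [-89.9, -0.1, -13.5]
ft_force: [0.2, 0.4, -1.2]
width: 0.0311
```

```bash
python3 - <<'E'
from h import *
o=r.observe(); print(o["clock"],o["eef_pos"],o["tool_rot"],o["width"],o["ft_force"],o["torque"])
ov("side","pics/s9.png",o["eef_pos"],-13.5,o["width"],(),(260,160,360,260))
ov("top","pics/t9.png",o["eef_pos"],-13.5,o["width"],(),(150,220,240,310))
E
```

```text
7.8 [0.48454223 0.24187257 0.20009701] [-89.92732094  -0.1138083  -13.52161836] 0.031141516947155334 [ 0.24765136  0.42572332 -1.17652929] [-0.0287963  -0.05146183  0.00086309]
```

View pics/s9.png

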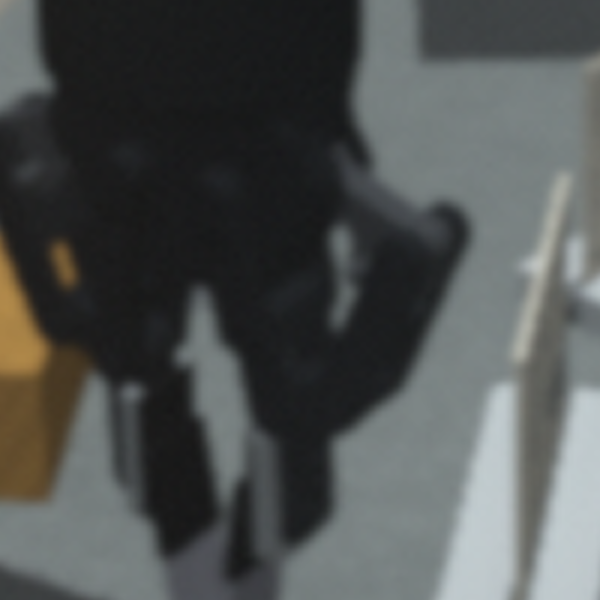

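View pics/t9.png

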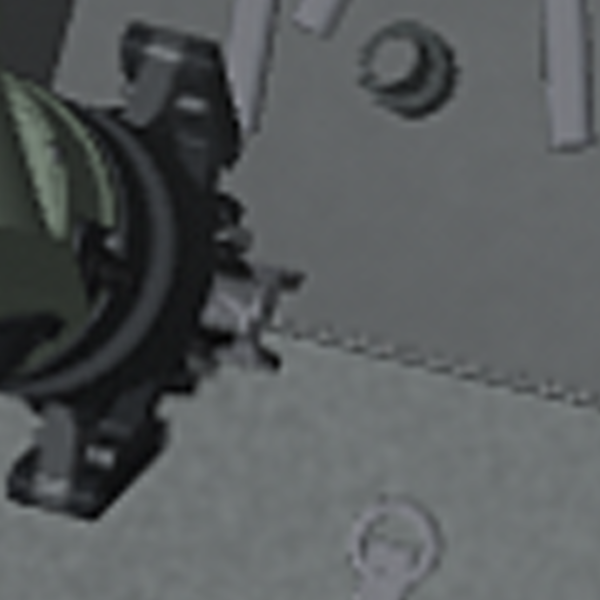

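```bash
python3 - <<'E'
from h import *
s=viewer.grab_frame("side"); cv2.imwrite("pics/s10.png",cv2.resize(s[220:300,260:360],None,fx=7,fy=7,interpolation=cv2.INTER_CUBIC))
c=np.array([.4842,.2417]); a=np.radians(-13.5); x=np.array([np.cos(a),np.sin(a)]); y=np.array([-x[1],x[0]])
for z in(.19,.195,.2): print(z,((proj("side",[[*(c+y*.0135),z]])-[260,220]+.5)*7).round(), proj("side",[[*(c+y*.0135+x*.011),z-.037],[*(c+y*.0135-x*.011),z-.037]])*7-[1820,1540])
E
```

```text
0.19 [[235. 382.]] [[200.02316027 498.28485881]
 [279.58515851 529.98590583]]
0.195 [[234. 363.]] [[198.85089936 480.37835909]
 [278.65722792 511.95032976]]
0.2 [[233. 344.]] [[197.67250567 462.35239446]
 [277.7240658  493.79204555]]
```

View pics/s10.png

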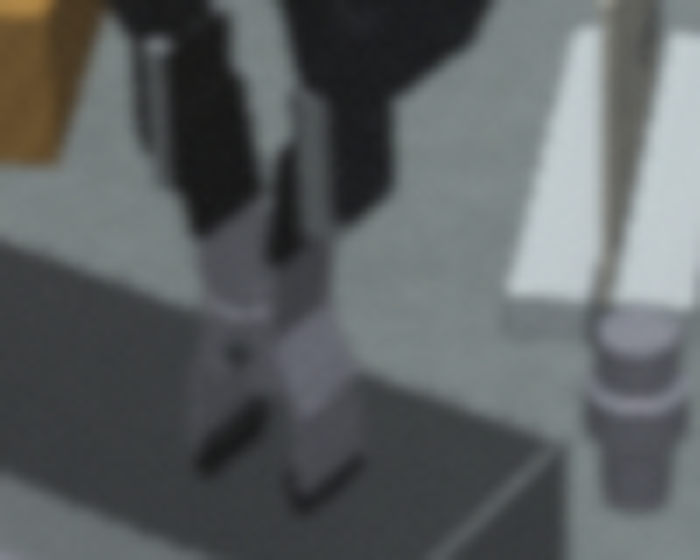

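The clamp hangs square and open in the fingers, clear of the tray. The pin is at (238,352) in the crop, so z is about 0.199. Now I'll carry it over the card.

Request:
jog_arm([
  {"tx": 0.003,"tz": -0.01,"ty": 0,"roll": 0,"fingers": 0.031},
  {"tx": 0.01,"tz": -0.03,"ty": 0,"roll": -0.02,"fingers": 0.031},
  {"tx": 0.02,"tz": -0.06,"ty": 0,"roll": -0.07,"fingers": 0.031},
  {"tx": 0.03,"tz": -0.09,"ty": 0,"roll": -0.12,"fingers": 0.031},
  {"tx": 0.04,"tz": -0.12,"ty": 0,"roll": -0.17,"fingers": 0.031},
  {"tx": 0.05,"tz": -0.15,"ty": 0,"roll": -0.22,"fingers": 0.031},
  {"tx": 0.06,"tz": -0.18,"ty": 0,"roll": -0.27,"fingers": 0.031},
  {"tx": 0.07,"tz": -0.21,"ty": 0,"roll": -0.32,"fingers": 0.031},
  {"tx": 0.078,"tz": -0.235,"ty": 0,"roll": -0.36,"fingers": 0.031},
  {"tx": 0.083,"tz": -0.25,"ty": 0,"roll": -0.38,"fingers": 0.031},
])

```text
clock: 8.78
eef_pos: [0.5055, -0.0242, 0.1981]
tool_rot: [-90.1, 0.1, 8.2]
ft_force: [1.0, -0.0, -0.8]
width: 0.0314
```

Request:
jog_arm([
  {"tx": 0,"tz": -0.01,"ty": 0,"roll": -0.01,"fingers": 0.031},
  {"tx": -0.001,"tz": -0.03,"ty": 0,"roll": -0.02,"fingers": 0.031},
  {"tx": -0.003,"tz": -0.055,"ty": 0,"roll": -0.03,"fingers": 0.031},
  {"tx": -0.005,"tz": -0.08,"ty": 0,"roll": -0.04,"fingers": 0.031},
  {"tx": -0.006,"tz": -0.1,"ty": 0,"roll": -0.045,"fingers": 0.031},
  {"tx": -0.006,"tz": -0.106,"ty": 0,"roll": -0.045,"fingers": 0.031},
  {"tx": -0.006,"tz": -0.106,"ty": 0,"roll": -0.045,"fingers": 0.031},
  {"tx": -0.006,"tz": -0.106,"ty": 0,"roll": -0.045,"fingers": 0.031},
])

```text
clock: 9.45
eef_pos: [0.5146, -0.1265, 0.1981]
tool_rot: [-89.9, 0.1, 10.8]
ft_force: [-0.1, -0.1, -0.1]
width: 0.0312
```

```bash
python3 - <<'E'
from h import *
o=r.observe(); print(o["clock"],o["eef_pos"],o["tool_rot"],o["width"],o["ft_force"],o["torque"])
s=viewer.grab_frame("side"); cv2.imwrite("pics/s11.png",cv2.resize(s[130:270,290:410],None,fx=5,fy=4.2 if 0 else 5,interpolation=cv2.INTER_CUBIC)[:600])
t=viewer.grab_frame("top"); cv2.imwrite("pics/t11.png",cv2.resize(t[190:310,310:430],None,fx=5,fy=5,interpolation=cv2.INTER_CUBIC))
E
```

```text
9.45 [ 0.51464988 -0.12646399  0.19813969] [-8.99309219e+01  5.68189422e-02  1.07823545e+01] 0.031176126867272776 [-0.08146086 -0.05557569 -0.09300398] [ 0.03022375 -0.00589371  0.01252188]
```

View pics/s11.png

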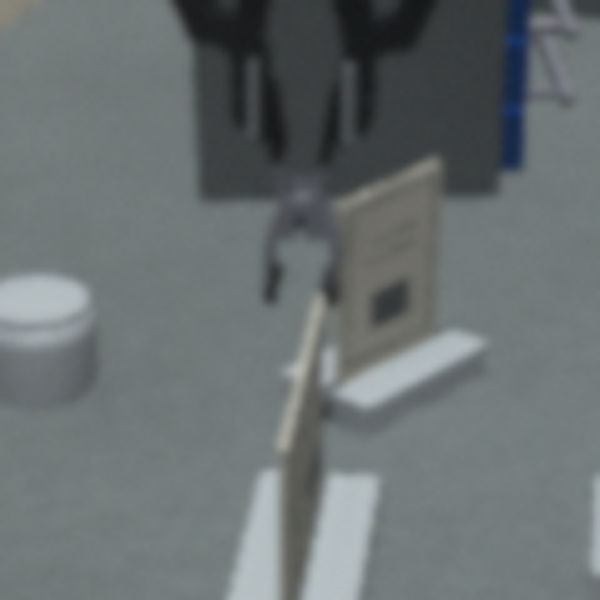

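View pics/t11.png

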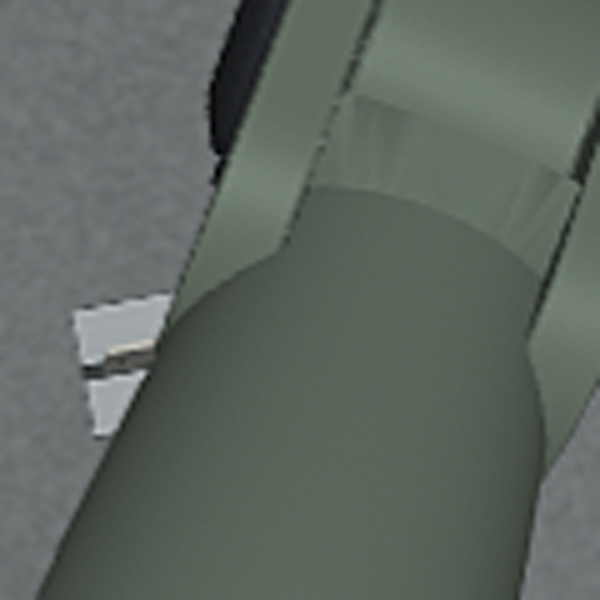

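```bash
python3 - <<'E'
from h import *
np.set_printoptions(suppress=True)
a=np.radians(10.8); x=np.array([np.cos(a),np.sin(a)]); y=np.array([-x[1],x[0]])
P=lambda p:((proj("side",p)-[290,130]+.5)*5).round().tolist()
c=np.array([.5148,-.1275])
print("pin",P([[*(c+y*.0135),z] for z in(.195,.198,.201)]))
print("pad bottoms outer/inner (z pin-.042)",P([[*(c+y*.011+x*u),.198-.042] for u in(.0135,.010,-.010,-.0135)]))
print("pad centre inner",P([[*(c+y*.011+x*u),.198-.037] for u in(.011,-.011)]))
k=np.array([.515,-.130]); print("card end edges",P([[*(k+y*s*.075+x*u),.118] for s in(1,-1) for u in(-.0015,.0015)]))
E
python3 - <<'E'
import cv2
s=cv2.imread("pics/s11.png"); cv2.imwrite("pics/s11z.png",cv2.resize(s[160:460,220:380],None,fx=2,fy=2,interpolation=cv2.INTER_CUBIC))
E
```

```text
pin [[300.0, 226.0], [300.0, 219.0], [300.0, 213.0]]
pad bottoms outer/inner (z pin-.042) [[269.0, 305.0], [277.0, 305.0], [323.0, 308.0], [331.0, 308.0]]
pad centre inner [[275.0, 295.0], [326.0, 297.0]]
card end edges [[287.0, 453.0], [280.0, 452.0], [325.0, 298.0], [318.0, 298.0]]
```

View pics/s11z.png

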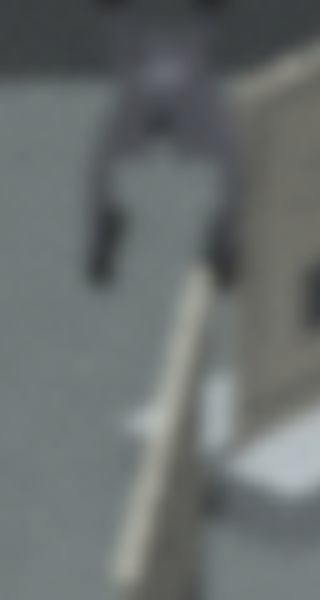

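The side view looks right along the card. The pin at (300,217) and the pads at about (270,300) and (333,300) match the prediction to within about 1 mm, centred on the card plane. Next is a half descent, then another check.

Request:
jog_arm([
  {"tx": 0,"tz": -0.001,"ty": 0.005,"roll": 0,"fingers": 0.031},
  {"tx": 0,"tz": -0.002,"ty": 0.012,"roll": 0,"fingers": 0.031},
  {"tx": 0,"tz": -0.003,"ty": 0.02,"roll": 0,"fingers": 0.031},
  {"tx": 0,"tz": -0.003,"ty": 0.028,"roll": 0,"fingers": 0.031},
  {"tx": 0,"tz": -0.003,"ty": 0.032,"roll": 0,"fingers": 0.031},
  {"tx": 0,"tz": -0.003,"ty": 0.032,"roll": 0,"fingers": 0.031},
  {"tx": 0,"tz": -0.003,"ty": 0.032,"roll": 0,"fingers": 0.031},
])

```text
clock: 10.13
eef_pos: [0.5156, -0.1294, 0.1662]
tool_rot: [-90.0, 0.0, 10.8]
ft_force: [-0.6, 0.3, -0.7]
width: 0.031
```

```bash
python3 - <<'E'
from h import *
o=r.observe(); print(o["clock"],o["eef_pos"],o["tool_rot"],o["width"],o["ft_force"],o["torque"])
s=viewer.grab_frame("side"); cv2.imwrite("pics/s12.png",cv2.resize(s[160:235,325:385],None,fx=8,fy=8,interpolation=cv2.INTER_CUBIC))
E
```

```text
10.1333 [ 0.5155868  -0.12937182  0.16620381] [-8.99675496e+01  4.83679071e-02  1.08347773e+01] 0.030958327074254093 [-0.58589418  0.31284602 -0.70921482] [ 0.00646815 -0.01175251  0.00642584]
```

View pics/s12.png

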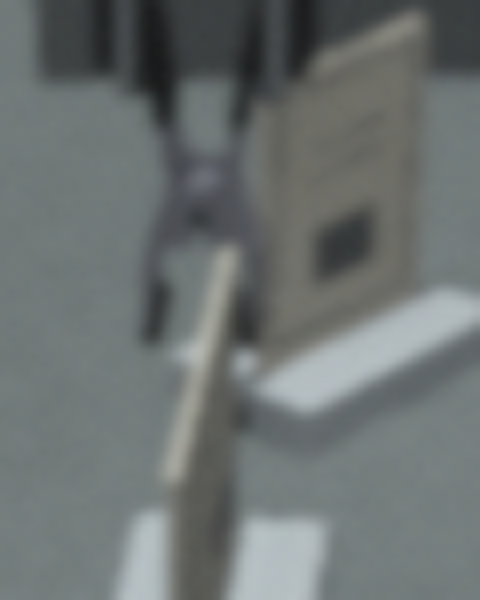

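The pads straddle the column of the card's mid-edge, at about (203,360) in the crop: the left pad is at x≈150 and the right at x≈247. I'll do the final descent.

Request:
jog_arm([
  {"tx": 0,"tz": 0,"ty": 0.004,"roll": 0,"fingers": 0.031},
  {"tx": 0,"tz": 0,"ty": 0.009,"roll": 0,"fingers": 0.031},
  {"tx": 0,"tz": 0,"ty": 0.014,"roll": 0,"fingers": 0.031},
  {"tx": 0,"tz": 0,"ty": 0.019,"roll": 0,"fingers": 0.031},
  {"tx": 0,"tz": 0,"ty": 0.024,"roll": 0,"fingers": 0.031},
  {"tx": 0,"tz": 0,"ty": 0.028,"roll": 0,"fingers": 0.031},
  {"tx": 0,"tz": 0,"ty": 0.028,"roll": 0,"fingers": 0.031},
  {"tx": 0,"tz": 0,"ty": 0.028,"roll": 0,"fingers": 0.031},
  {"tx": 0,"tz": 0,"ty": 0.028,"roll": 0,"fingers": 0.031},
])

```text
clock: 10.93
eef_pos: [0.516, -0.1296, 0.1388]
tool_rot: [-90.0, -0.0, 10.8]
ft_force: [-0.0, -1.3, -1.0]
width: 0.0313
```

```bash
python3 - <<'E'
from h import *
o=r.observe(); print(o["clock"],o["eef_pos"],o["tool_rot"],o["width"],o["ft_force"],o["torque"])
s=viewer.grab_frame("side"); cv2.imwrite("pics/s13.png",cv2.resize(s[165:240,325:385],None,fx=8,fy=8,interpolation=cv2.INTER_CUBIC))
s0=cv2.imread("pics/side0.png"); 
t=viewer.grab_frame("top"); cv2.imwrite("pics/t13.png",t)
a=np.radians(10.8); x=np.array([np.cos(a),np.sin(a)]); y=np.array([-x[1],x[0]])
P=lambda p:((proj("side",p)-[325,165]+.5)*8).round().tolist()
k=np.array([.515,-.130]); c=np.array(o["eef_pos"][:2])
print("card edge mid, near clamp side, far", P([[*k,.118],[*(k+y*.0135),.118],[*(k+y*.075),.118],[*(k-y*.075),.118]]))
print("pin",P([[*(c+y*.0135),z] for z in(.134,.138,.142)]))
E
```

```text
10.9333 [ 0.51600393 -0.12961708  0.13877219] [-9.00037301e+01 -7.59111046e-03  1.08273661e+01] 0.031287966556306224 [-3.61809450e-04 -1.34644183e+00 -1.03721502e+00] [ 0.02931483 -0.00174432  0.00524   ]
card edge mid, near clamp side, far [[206.0, 314.0], [200.0, 336.0], [174.0, 444.0], [235.0, 197.0]]
pin [[197.0, 284.0], [197.0, 271.0], [197.0, 257.0]]
```

View pics/s13.png

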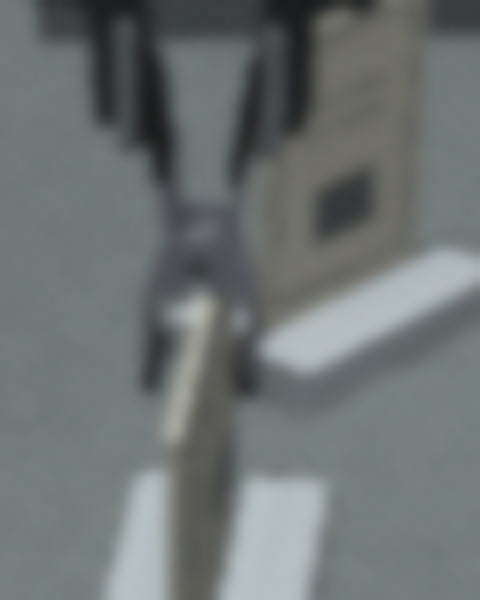

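View pics/t13.png

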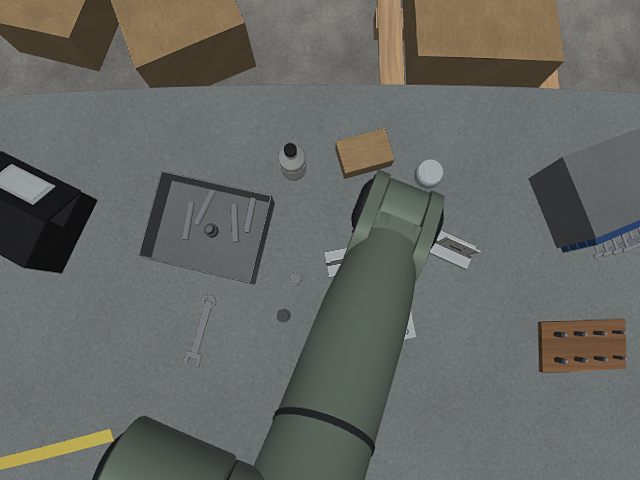

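The clamp now stands astride the card. The edge passes under the hinge at about (206,300), between pads with inner faces at x≈165 and x≈235, so they are about 19 mm apart with the card centred. The pin is about 20 mm above the edge, and the card's near end hasn't moved from (172,440). I'm handing in.

```bash
python3 - <<'E'
from h import *
o=r.observe(); print(o["joint_vel"].round(2),o["width"])
print(order.sign_off())
E
```

```text
[-0.02 -0.    0.02  0.01 -0.07 -0.07] 0.03135440276636698
the job is handed in; nothing more can be done
None
```

I took the clamp off the tray rim, carried it to the job card and handed in at about 11 s. The arm is holding it squeezed open (31 mm finger opening) astride the middle of the card's top edge. `sign_off` reports no verdict, so I have only my own checks to go on.

**Last checks (side camera):**
- **Opening:** the pads are about 19 mm apart, with the card centred between them to about 1 mm.
- **Height:** the pin is about 20 mm above the edge, so the pad centres are about 17 mm below it.
- **Alignment:** the tool yaw of 10.8° matches the card's measured 10.8°.
- **Contact and movement:** wrist force was about 1.7 N, including the clamp's 1.1 N weight. The card's near end and the items I could see looked unmoved. At the end the arm hid the work block and part of both stands from the top camera.

**What disagreed:** the images showed the fingertips about 30 mm higher than the reported TCP position implied. I confirmed this with a test close above the handles, which met nothing, and set the grasp height from the images instead.

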